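Tip the blanks out of the stock tube and nip them in the drill-press vise

ROBOT

A 6-joint arm with a two-finger parallel gripper is mounted at the origin on the work surface. World frame = base frame: x ahead of the robot, y to its left, z up, the work surface at z = 0. Lengths are in mm, angles in rad, forces in N, time in s.
With the tool pointing down it reaches from about 300 to 775 mm from the base axis. Payload 14.6 kg.
Tool frame: the origin (TCP) lies where the fingers leave the gripper's body, on its centre line; the fingertips stand 97 mm ahead of it and the grasp point (between the pads) lies ahead of it (grip_depth is the z of the grasp point in the tool frame, in mm); z points along the fingers, y is the line along which they close (so a half turn about z gives the same grasp; the last joint's range is limited). The gripper opens to 94 mm and grips with 3 to 60 N. Pads are 16 mm wide; open, the fingers measure 119 mm over their backs; the gripper's body (75 mm by 177 mm) begins 78 mm behind the grasp point.
Start: joints at [-1.393, 0.3, 1.521, -0, 1.321, -0.067], TCP at [133.293, -533.594, 302.646] pointing down, gripper open.
Joint ranges: [-3.03, 3.03], [-0.79, 2.21], [0.23, 2.52], [-1.04, 4.18], [0, 3.07], [-2.55, 2.55]. Speed limits (rad/s): [2.22, 2.22, 2.57, 3.14, 3.14, 3.14].

INTERFACE

Orientations are given as [roll, pitch, yaw] about the fixed x, y, z axes, in that order (R = Rz(yaw) Ry(pitch) Rx(roll)).
In Python, from cell import read_state, camera, sign_off, regions_of, spot_point, grip_depth gives the robot as it stands. The module is installed in compiled form; this text tells all that it offers.
- The arm moves only by the tool send_rows, never from a script. Its argument "series" is a list of rows, each a list of 3 entries, a list of its own where there are three numbers: the shift along the world's x, y, z in mm, then the turn about the world's z in degrees, then the closure, from -1 (fully open) to 1 (shut), so that 0 is half open. A call has 1 to 12 rows; each row shifts and turns the commanded pose from where the row before left it; what a row does not reach is not made up. A row lasts 1/10 s, in which the tool goes at most 50 mm and 8.59 degrees, less where a joint would pass 70% of its speed; a pose out of reach is approached as far as the arm can. A call is refused whole if a number of a shift passes 50 or a number of a turn 8.59, either way. A call with a gripper value outside its range is refused whole. The fingers move at their own pace and stop on an object; "squeeze" is the grip in N (left out, the last holds). Time passes only in rows, so rows that do not move let the fingers close. It gives the time, the measured TCP pose, the force, the opening and the grip force at its end, in the units of the state.
- read_state(): the state, without advancing time (a new reading comes with each control period).
- camera(name): name is "side" or "top" or "wrist"; returns a dict with "color" (420x560x3 uint8, blue, green, red), "fx", "fy", "cx", "cy" (pixels), "camera_from_world" (4x4, takes a point from world to camera coordinates). Camera axes: x right, y down, z forward; pixel columns grow to the right and rows downward; lengths in mm; the calibration is good to about 2 mm. A picture is of the moment at which its call begins. There is no depth.
- sign_off(): hands the job in; it is judged then, once.
Trained networks look in a picture, given as the dict that the camera call returned (one of the last four; its "shot" number tells which), for a name from the list of things; names that differ only in an ending like _2 or _b are one class to them, and where a whole thing is asked for, a point or a joint stands for the part that bears it (a point fixed in the world has none). Each returns a list of dicts, best first, with "confidence" (0 to 1); they miss things now and then, are a little off and sometimes report something else, mostly with a low value. They report only what shows in the picture. A call takes as long as a camera call.
- regions_of(thing, picture): "mask" (420x560 bool, what is visible of it).
- spot_point(thing, picture): "point" ([x, y, z] in mm, in the coordinates of the camera as it stood for that picture, good to about 4 mm: a listed point, or the origin of a listed thing).
The state is a dict: "clock": time; "joints": joint angles; "qd": joint speeds; "effort": joint torques, N m; "eef_pos": TCP position; "eef_rot": TCP orientation; "wrist_force": force on the tool from outside, world axes, zero at the start; "moment": the same for the moment, N m; "finger_gap": finger opening in mm; "finger_force": force on a finger pad.
Only numpy, scipy, OpenCV 4.12 (cv2) and the standard library are available. Lean on these libraries where they do the work, as an engineer would, in place of code of your own. Each camera call takes 0.05 s, during which the arm holds its last target. There are 200 camera calls.

TASK

Set the blanks up for drilling: tip the aluminium blanks out of the tall orange tube, lay them all flat on the vise bed side by side between the jaws with one end of each home against the end-stop plate, and slide the moving jaw up until it nips the whole row firmly against the fixed jaw. Leave the empty tube standing upright on the bench, and do not disturb the drill index, the C-clamp or the drill chuck.

Things in the scene. Friction and masses are not known exactly. Their poses are not given: they have to be found in the camera images.
- tube: tall square orange plastic tube, loose, open at the top: 56 x 56 mm outside, 210 mm tall, walls and floor 4 mm, 0.2 to 0.4 kg empty. It starts upright on the bench. Origin: centre of its underside; z axis along it towards the mouth, x and y square to its sides. The blanks in it end 85 mm below the rim, too deep to grip; smooth inside, they slide out with the mouth tipped 25 degrees below level
- blank1: aluminium square bar, 20 x 20 x 120 mm, with a blue band round its middle, about 0.13 kg. Origin at its middle, z axis along its 120 mm length. It starts standing in the tube (may be absent)
- blank2: like blank1 (may be absent)
- blank3: like blank1 (may be absent)
- vise: blue quick-release drill-press vise, fixed to the bench. Origin on the bench under the middle of the fixed jaw's gripping face. y axis (level): the slide direction, from fixed jaw to moving jaw; x: along the jaws, which are 130 mm wide; z up. The fixed jaw fills y = -60 to 0 mm, 95 mm high. A screw block, 92 mm high and 80 mm wide, stands behind the moving jaw at y = 263 to 305 mm
- bed (a point): middle of the fixed jaw's face at the level of the vise's flat bed, 45 mm above the bench; the bed is 120 mm wide (x) and runs from here along +y of the vise; axes as the vise
- end_stop (a point): point on the inner face of the steel end-stop plate, level with the fixed jaw's face, 56 mm above the bench. The plate is 8 mm thick and runs along the +x side of the bed from vise y = -35 to 150 mm, its inner face at vise x = +66 mm, its top 68 mm above the bench. Axes as the vise
- jaw (a joint): moving jaw of the vise: the clear gap between the two jaw faces in m, 0 shut to 0.160 fully open (back stop). It slides along the vise's y axis, without turning the screw, at a push of about 7 N and stays where it is left; pushed firmly against something (15 N or so) it keeps several newtons of grip on it
- jaw_top (a point): middle of the top of the moving jaw block, 95 mm above the bench. The block is 45 mm thick along the slide (22.5 mm either side of this point), 130 mm wide and 50 mm high; it may be gripped across its thickness from above or pushed. Behind it, from 23 mm below its top, runs the screw (18 mm thick) with a T-handle; they move with it
- drill_index: open grey steel drill case with drills, 110 x 190 mm, about 110 mm high; origin under its middle. Not to be disturbed
- c_clamp: steel C-clamp lying flat, about 140 x 110 mm, 20 mm thick; origin under its middle. Not to be disturbed
- chuck: steel drill chuck standing on its back, 48 mm in diameter, 66 mm tall; origin under its middle. Not to be disturbed

How it is judged (in metres and radians):
On the way, in this order (a step that is already met when the one before it is completed fails the run):
1. every blank has been tipped out of the tube (distance between each of blank1, blank2, blank3 and tube above 0.2 m), for 0.2 s.
2. the moving jaw nips the row of blanks, all lying flat on the bed with an end against the end stop (x of blank1 in the frame of vise between 0 and 0.012 m and y of blank1 in the frame of vise between 0.005 and 0.057 m and z of blank1 in the frame of vise between 0.05 and 0.06 m and angle between the z axis of each of blank1, blank2, blank3 and the x axis of vise, either way round below 0.08 rad and linear speed of each of blank1, blank2, blank3 below 0.02 m/s and x of blank2 in the frame of vise between 0 and 0.012 m and y of blank2 in the frame of vise between 0.005 and 0.057 m and z of blank2 in the frame of vise between 0.05 and 0.06 m and x of blank3 in the frame of vise between 0 and 0.012 m and y of blank3 in the frame of vise between 0.005 and 0.057 m and z of blank3 in the frame of vise between 0.05 and 0.06 m and (contact force between jaw and blank1 above 2 N or contact force between jaw and blank2 above 2 N or contact force between jaw and blank3 above 2 N)), for 0.2 s.
At the end, for the whole second after the job is handed in: Every blank present lies flat on the vise bed along the jaws (within 0.08 rad), its end within 6 mm of the end stop, the row nipped between the jaws with more than 2 N and at rest; the empty tube stands upright (within 0.1 rad) on the bench (all of step 2 and angle between tube's own z axis and vertical below 0.1 rad and height (world z) of tube between -0.01 and 0.01 m and linear speed of tube below 0.02 m/s); the robot touches nothing.
It fails at once if the drill index is moved more than 30 mm (distance of drill_index from where it was at the start of the episode above 0.03 m).
It fails at once if the C-clamp is moved more than 30 mm (distance of c_clamp from where it was at the start of the episode above 0.03 m).
It fails at once if the drill chuck is moved more than 30 mm (distance of chuck from where it was at the start of the episode above 0.03 m).
Of blank1, blank2, blank3 only 2 to 3 are there at a start; the rules pass over those that are not, and their reading is None.
At some moment in a run one of blank1, blank2, blank3 may be knocked a few centimetres aside while the robot is not near it.
Once in a run the grip may slacken for a moment while it holds something.
It also fails if it takes over 210 s, if anything falls off the work surface, if the arm or the gripper's body presses on something with over 40 N, if the wrist force passes 120 N, or if a joint passes its speed limit or range.

## Working session

There is one attempt and no reset: what is moved stays moved. The work goes in short steps, Python scripts to look and compute and a tool call to move; the robot and the scene stay as the last step left them, time stands still between calls to the robot, and variables do not carry over. Pictures are saved under pics/ and viewed, at most 14 in all, crops included, and the job is handed in when it is done.

Besides the shell and the picture viewer there is one more tool, called in YAML: its name, and indented under it one key for each argument. send_rows: Moves the arm, as the interface text tells. Its arguments: {"type":"object","properties":{"series":{"type":"array"},"squeeze":{"type":"number"}},"required":["series"]}

```bash
mkdir -p pics; cat > h.py <<'E'
import numpy as np, cv2
from cell import *
def w(p,pic): return (np.linalg.inv(pic["camera_from_world"])@np.r_[p,1])[:3]
def save(pic,n): cv2.imwrite(f"pics/{n}.png",pic["color"])
def pix(P,pic):
    c=(pic["camera_from_world"]@np.r_[P,1])[:3]; return np.array([pic["fx"]*c[0]/c[2]+pic["cx"],pic["fy"]*c[1]/c[2]+pic["cy"]])
def ray(uv,pic):
    M=np.linalg.inv(pic["camera_from_world"]); d=M[:3,:3]@np.array([(uv[0]-pic["cx"])/pic["fx"],(uv[1]-pic["cy"])/pic["fy"],1]); return M[:3,3],d
def atz(uv,z,pic):
    o,d=ray(uv,pic); return o+d*(z-o[2])/d[2]
E
python3 - <<'E'
from h import *
a=camera("side");b=camera("top")
cv2.imwrite("pics/a.png",np.vstack([a["color"],b["color"]])[:, :] if 0 else a["color"]);save(b,"b")
print(grip_depth,read_state())
for n,p in (("side",a),("top",b)):
  for t in ["tube","vise","bed","end_stop","jaw_top","drill_index","c_clamp","chuck","blank1"]:
    print(n,t,[(w(d["point"],p).round(0).tolist(),round(d["confidence"],2)) for d in spot_point(t,p)[:3]])
  print("cam",np.linalg.inv(p["camera_from_world"])[:3,3].round())
E
```

```text
78.39999999999999 {'clock': 0.1, 'joints': array([-1.39258447e+00,  3.00403384e-01,  1.52151052e+00, -2.34310575e-05,
        1.32071743e+00, -6.65845103e-02]), 'qd': array([-7.00183837e-04, -9.93782316e-04, -1.14842345e-03,  1.94414149e-05,
       -2.57797729e-04, -1.68146641e-03]), 'effort': array([ 7.82303487e-04, -5.32645619e+01, -3.53286195e+01,  7.09365914e-02,
        2.34462053e-02, -4.89072829e-05]), 'eef_pos': array([ 133.27463994, -533.46751999,  302.15327547]), 'eef_rot': array([-3.14055477e+00, -4.64629904e-05,  2.44802155e-01]), 'wrist_force': array([1.15489979, 0.34309215, 0.40136674]), 'moment': array([-0.02072967, -0.02838987, -0.04355215]), 'finger_force': 0.0, 'finger_gap': 94.36957225281424}
side tube [([487.0, -375.0, 2.0], 0.57)]
side vise [([536.0, 149.0, 1.0], 0.61)]
side bed [([534.0, 143.0, 44.0], 0.79), ([673.0, -303.0, -1.0], 0.6), ([501.0, -365.0, 61.0], 0.56)]
side end_stop [([599.0, 155.0, 58.0], 0.57)]
side jaw_top [([524.0, 246.0, 94.0], 0.59)]
side drill_index [([669.0, -303.0, 2.0], 0.67)]
side c_clamp [([760.0, -61.0, -2.0], 0.76)]
side chuck [([610.0, -88.0, -2.0], 0.87)]
side blank1 [([500.0, -366.0, 65.0], 0.64)]
cam [ 222. -486.  756.]
top tube [([487.0, -377.0, -1.0], 0.87), ([473.0, -382.0, 66.0], 0.73)]
top vise [([537.0, 151.0, 1.0], 0.7)]
top bed [([533.0, 150.0, 43.0], 0.66), ([469.0, -383.0, 62.0], 0.26)]
top end_stop [([601.0, 157.0, 58.0], 0.65), ([522.0, 244.0, 94.0], 0.31)]
top jaw_top [([525.0, 243.0, 91.0], 0.79), ([761.0, -59.0, 0.0], 0.15)]
top drill_index [([675.0, -305.0, -2.0], 0.72)]
top c_clamp [([761.0, -65.0, -2.0], 0.7)]
top chuck [([609.0, -90.0, 2.0], 0.75)]
top blank1 [([495.0, -386.0, 61.0], 0.65), ([470.0, -382.0, 66.0], 0.41)]
cam [415. -79. 998.]
```

View pics/a.png

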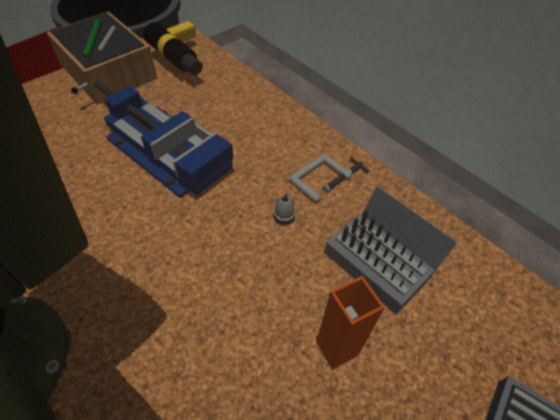

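View pics/b.png

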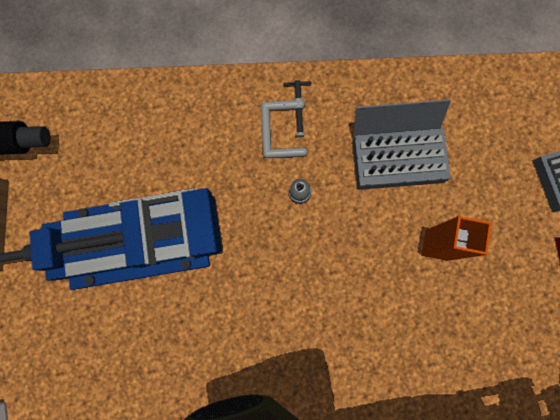

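```bash
python3 - <<'E'
from h import *
b=camera("top");c=b["color"].astype(int)
m=((c[:,:,2]>140)&(c[:,:,1]<90)&(c[:,:,0]<70)).astype(np.uint8); m[:, :400]=0;m[:,520:]=0
print(m.sum())
uv=np.argwhere(m)[:,::-1]
P=np.array([atz(q,210,b)[:2] for q in uv]).astype(np.float32)
print(cv2.minAreaRect(P))
# vise fixed jaw top / jaw top, dark blue at z=95
hsv=cv2.cvtColor(b["color"],cv2.COLOR_BGR2HSV)
big=cv2.resize(b["color"][180:290,30:230],None,fx=4,fy=4,interpolation=cv2.INTER_CUBIC)
t=cv2.resize(b["color"][200:270,410:500],None,fx=6.28,fy=6.28,interpolation=cv2.INTER_CUBIC)[:440]
o=np.zeros((590,800,3),np.uint8);o[:440]=big;
cv2.imwrite("pics/c.png",big); cv2.imwrite("pics/d.png",t)
mk=regions_of("jaw_top",b)
for r in mk[:2]:
  q=np.argwhere(r["mask"])[:,::-1]; P=np.array([atz(x,95,b)[:2] for x in q]).astype(np.float32); print(r["confidence"],cv2.minAreaRect(P))
E
```

```text
275
((467.72918701171875, -372.54888916015625), (61.318809509277344, 98.82176971435547), 84.3108139038086)
0.59 ((505.8379821777344, 356.62359619140625), (133.4503173828125, 302.93902587890625), 7.909791946411133)
0.44 ((746.791748046875, -60.383758544921875), (96.20237731933594, 165.7488555908203), 85.56261444091797)
```

View pics/c.png

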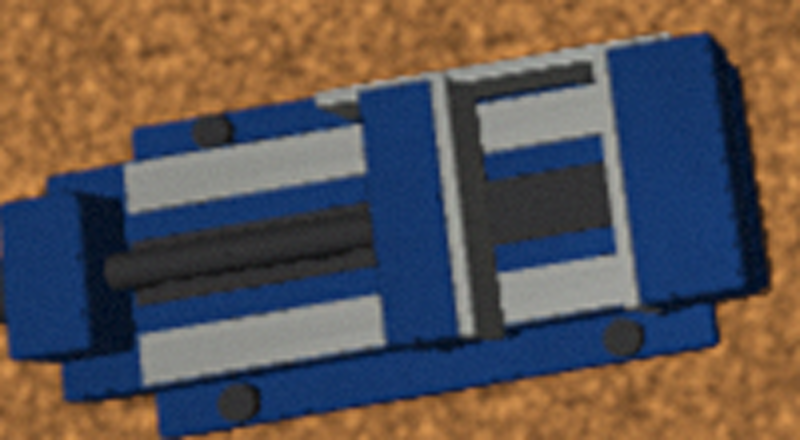

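View pics/d.png

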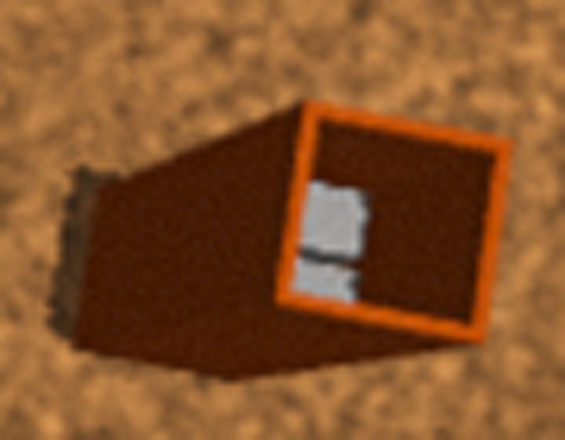

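```bash
python3 - <<'E'
from h import *
b=camera("top")
T=[atz((410+u/6.28,200+v/6.28),210,b)[:2].round(1) for u,v in [(307,103),(511,146),(485,340),(280,302)]]
print(T,np.mean(T,0)); 
for i in range(4):
  d=T[(i+1)%4]-T[i]; print(np.linalg.norm(d),np.degrees(np.arctan2(d[1],d[0])))
V=[atz((30+u/4,180+v/4),95,b)[:2].round(1) for u,v in [(607,45),(640,305),(434,77),(474,335),(360,90),(388,345),(708,33),(745,290)]]
print(V)
for i in range(0,8,2):
  d=V[i]-V[i+1]; print(np.linalg.norm(d),np.degrees(np.arctan2(d[1],d[0])))
E
```

```text
[array([ 518.5, -354.5]), array([ 505. , -407.7]), array([ 453.4, -395.7]), array([ 465.2, -342.6])] [ 485.525 -375.125]
54.88615490267103 -104.23879067371332
52.976976131145896 166.90810693565317
54.395312298028 77.47119229084848
54.6122696836526 -12.585705187482269
[array([602.4, 147.1]), array([472.8, 130.1]), array([589.1, 233.6]), array([460.8, 211.3]), array([583.8, 270.6]), array([457.3, 253.3]), array([606.7,  96.6]), array([478.5,  78.8])]
130.71021383197257 7.4729841611601575
130.2235769743713 9.860152940321909
127.67748431105613 7.787397968159497
129.4298265470522 7.904726761481536
```

send_rows:
  series:
    - [[0,0,40],0,-1]
    - [[35,15,0],7,-1]
    - [[35,15,0],7,-1]
    - [[35,16,0],7,-1]
    - [[35,16,0],7,-1]
    - [[35,16,0],7,-1]
    - [[35,16,0],7,-1]
    - [[35,16,0],7,-1]
    - [[35,16,0],7,-1]
    - [[35,16,0],7,-1]
    - [[37,16.5,0],0.1,-1]
    - [[0,0,0],0,-1]
  squeeze: 25

```text
clock: 2.35
eef_pos: [488.5, -372.8, 342.0]
eef_rot: [-3.141, -0.001, 1.35]
wrist_force: [-0.2, 0.2, -0.9]
finger_gap: 94.1
finger_force: 0.0
```

```bash
python3 - <<'E'
from h import *
s=read_state();print(s["eef_pos"],np.degrees(s["eef_rot"]),s["clock"],s["joints"])
b=camera("wrist");save(b,"e");print(np.linalg.inv(b["camera_from_world"]).round(2))
print([(w(d["point"],b).round(1),d["confidence"]) for d in spot_point("tube",b)])
E
```

```text
[ 488.45773383 -372.83953607  342.02066244] [-1.79992423e+02 -4.33614541e-02  7.73569684e+01] 2.35 [-7.11726326e-01  4.22087770e-01  1.26538159e+00  6.09117636e-04
  1.45459681e+00 -4.91134610e-01]
[[ 9.8000e-01 -2.1000e-01 -6.0000e-02  5.0678e+02]
 [-2.2000e-01 -9.4000e-01 -2.8000e-01 -2.9317e+02]
 [-0.0000e+00  2.8000e-01 -9.6000e-01  4.2327e+02]
 [ 0.0000e+00  0.0000e+00  0.0000e+00  1.0000e+00]]
[(array([ 489.1, -377.6,   -1.7]), 0.8)]
```

View pics/e.png

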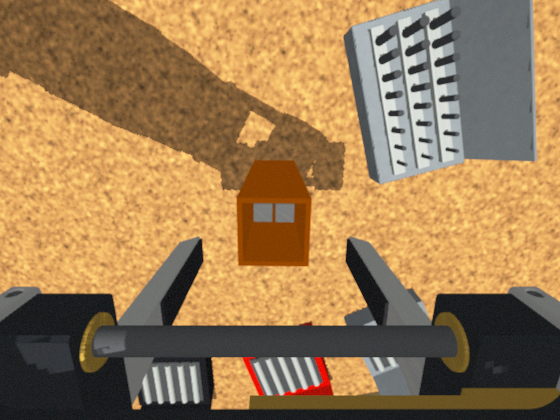

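```bash
python3 - <<'E'
from h import *
b=camera("wrist")
P=np.array([atz(q,210,b)[:2] for q in [(237,197),(310,197),(308,265),(237,265)]]);print(P.round(1),P.mean(0))
E
```

```text
[[ 464.7 -344.2]
 [ 517.4 -356.2]
 [ 505.3 -410.8]
 [ 450.3 -398.2]] [ 484.44596389 -377.34163621]
```

send_rows:
  series:
    - [[-3,-4,-30],0,-1]
    - [[0,0,-40],0,-1]
    - [[0,0,-43],0,-1]
    - [[0,0,0],0,1]
    - [[0,0,0],0,1]
    - [[0,0,0],0,1]
    - [[0,0,0],0,1]
    - [[0,0,0],0,1]
    - [[0,0,0],0,1]
    - [[0,0,0],0,1]
    - [[0,0,10],0,1]
    - [[0,0,5],0,1]
  squeeze: 25

```text
clock: 3.7
eef_pos: [482.2, -379.0, 245.2]
eef_rot: [-3.141, -0.0, 1.346]
wrist_force: [0.7, 0.5, -7.1]
finger_gap: 55.8
finger_force: 25.0
```

send_rows:
  series:
    - [[-15,0,0],3.2,1]
    - [[-15,0,0],3.2,1]
    - [[-15,1,0],3.2,1]
    - [[-14,1,0],3.3,1]
    - [[0,0,-6],0,1]
    - [[0,0,-6],0,1]
    - [[0,0,-3],0,1]
    - [[0,0,0],0,1]

```text
clock: 4.5
eef_pos: [423.9, -377.4, 230.6]
eef_rot: [3.141, 0.001, 1.57]
wrist_force: [-3.5, -0.3, 6.2]
finger_gap: 55.9
finger_force: 25.0
```

send_rows:
  series:
    - [[0,0,0],0,1]
    - [[0,0,0],0,1]
    - [[0,13,1.5],0,1]
    - [[0,13,1.5],0,1]
    - [[0,13,-1],0,1]
    - [[0,13,-1],0,1]
    - [[0,13,-3],0,1]
    - [[0,13,-3],0,1]
  squeeze: 8

```text
clock: 5.3
eef_pos: [423.5, -297.8, 224.7]
eef_rot: [3.141, 0.0, 1.571]
wrist_force: [2.0, -0.8, 1.2]
finger_gap: 56.1
finger_force: 8.0
```

```bash
python3 - <<'E'
from h import *
s=read_state();print(s["eef_pos"],np.degrees(s["eef_rot"]),s["clock"],s["wrist_force"],s["finger_gap"])
b=camera("side");cv2.imwrite("pics/f.png",b["color"])
E
```

```text
[ 423.51713773 -297.84854274  224.67106298] [1.79947612e+02 1.85448248e-02 9.00377339e+01] 5.3 [ 1.96995557 -0.78320582  1.16270333] 56.09473988870762
```

View pics/f.png

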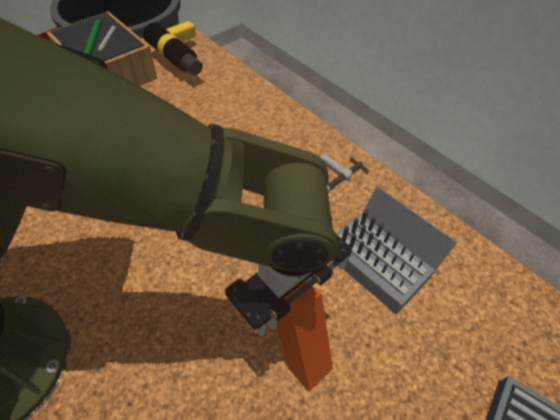

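Side view: the tube (290,280)-(320,385) leans about 30° toward +y in the grip, its lower edge on the bench. Continue the arc.

send_rows:
  series:
    - [[0,12,-5],0,1]
    - [[0,12,-6],0,1]
    - [[0,11,-7],0,1]
    - [[0,11,-8],0,1]
    - [[0,10,-9],0,1]
    - [[0,9,-10],0,1]
    - [[0,8,-10],0,1]
    - [[0,7,-11],0,1]
    - [[0,6,-12],0,1]
    - [[0,5,-12],0,1]
    - [[0,4,-12],0,1]
    - [[0,3,-12],0,1]

```text
clock: 6.55
eef_pos: [423.1, -200.8, 109.4]
eef_rot: [-3.141, -0.0, 1.571]
wrist_force: [1.1, 1.8, -1.5]
finger_gap: 56.3
finger_force: 8.0
```

```bash
python3 - <<'E'
from h import *
b=camera("side");cv2.imwrite("pics/g.png",b["color"])
E
```

```text
(no output)
```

View pics/g.png

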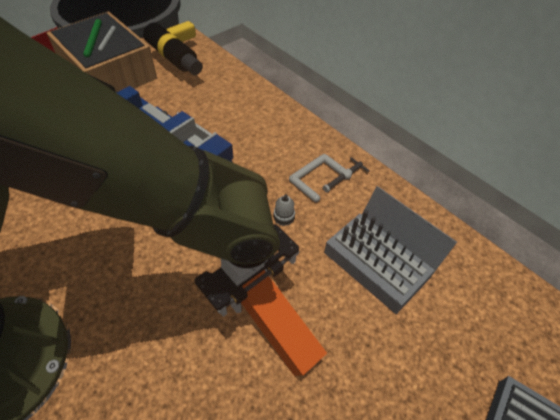

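send_rows:
  series:
    - [[0,0,0],0,-1]
    - [[0,0,0],0,-1]
    - [[0,0,0],0,-1]
    - [[0,0,0],0,-1]
    - [[0,-32,0],0,-1]
    - [[0,-32,0],0,-1]
    - [[0,-32,0],0,-1]
    - [[0,-32,0],0,-1]
    - [[0,0,0],0,-1]

```text
clock: 7.5
eef_pos: [423.1, -332.2, 111.1]
eef_rot: [3.14, 0.002, 1.569]
wrist_force: [-0.9, 0.2, 0.5]
finger_gap: 94.4
finger_force: 0.0
```

send_rows:
  series:
    - [[0,0,0],0,1]
    - [[0,0,0],0,1]
    - [[0,0,0],0,1]
    - [[0,0,0],0,1]
    - [[0,0,0],0,1]
    - [[0,0,0],0,1]
    - [[0,0,10],0,1]
    - [[0,2,20],0,1]
    - [[0,5,20],0,1]
    - [[0,8,20],0,1]
    - [[0,0,0],0,1]
  squeeze: 15

```text
clock: 8.6
eef_pos: [423.8, -314.1, 183.1]
eef_rot: [3.139, 0.003, 1.572]
wrist_force: [-0.8, -2.3, -2.8]
finger_gap: 56.0
finger_force: 15.0
```

```bash
python3 - <<'E'
from h import *
b=camera("side");cv2.imwrite("pics/i.png",b["color"])
t=camera("top")
print([(w(d["point"],b).round(),d["confidence"]) for d in spot_point("tube",b)])
for p in (b,t): print([(w(d["point"],p).round(),round(d["confidence"],2)) for d in spot_point("blank1",p)])
E
```

```text
[(array([ 423., -355.,  111.]), 0.77)]
[]
[]
```

View pics/i.png

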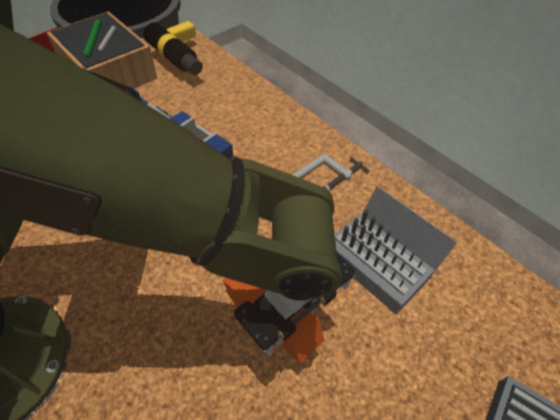

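The floor end is raised (300,335) and the mouth (240,290) is down; steepen and then draw the tube back.

send_rows:
  series:
    - [[0,9,18],0,1]
    - [[0,10,18],0,1]
    - [[0,10,14],0,1]
    - [[0,0,0],0,1]
    - [[0,0,0],0,1]
    - [[0,0,0],0,1]
    - [[0,-12,3],0,1]
    - [[0,-12,3],0,1]
    - [[0,-14,0],0,1]
    - [[0,-14,0],0,1]
    - [[0,-14,0],0,1]
    - [[0,-14,0],0,1]

```text
clock: 10.05
eef_pos: [423.1, -366.5, 236.4]
eef_rot: [-3.141, -0.0, 1.571]
wrist_force: [-0.3, 1.7, -2.7]
finger_gap: 56.0
finger_force: 15.0
```

send_rows:
  series:
    - [[0,-14,0],0,1]
    - [[0,-14,0],0,1]
    - [[0,-14,0],0,1]
    - [[0,-14,0],0,1]
    - [[0,-14,0],0,1]
    - [[0,-14,0],0,1]
    - [[0,-14,0],0,1]
    - [[0,-14,0],0,1]
    - [[0,-14,0],0,1]
    - [[0,0,0],0,1]

```text
clock: 11.05
eef_pos: [422.9, -492.9, 236.4]
eef_rot: [3.142, 0.001, 1.57]
wrist_force: [0.7, -1.3, -2.0]
finger_gap: 55.9
finger_force: 15.0
```

```bash
python3 - <<'E'
from h import *
b=camera("side");cv2.imwrite("pics/j.png",b["color"])
t=camera("top")
print([(w(d["point"],b).round(),d["confidence"]) for d in spot_point("tube",b)])
for p in (b,t): print([(w(d["point"],p).round(),round(d["confidence"],2)) for d in spot_point("blank1",p)])
E
```

```text
[]
[]
[(array([ 410., -315.,   37.]), 0.85), (array([ 432., -170.,    7.]), 0.65)]
```

View pics/j.png

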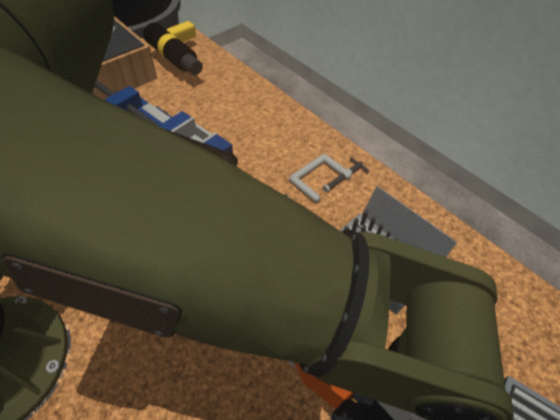

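send_rows:
  series:
    - [[0,-10,10],0,1]
    - [[0,-10,10],0,1]
    - [[0,-10,10],0,1]
    - [[0,-10,10],0,1]
    - [[0,-10,10],0,1]
    - [[0,-10,0],0,1]
    - [[0,-10,0],0,1]
    - [[0,-10,0],0,1]
    - [[0,0,0],0,1]
    - [[0,0,0],0,1]

```text
clock: 12.3
eef_pos: [423.4, -570.6, 286.5]
eef_rot: [-3.141, -0.0, 1.571]
wrist_force: [0.4, -1.1, -2.8]
finger_gap: 55.7
finger_force: 15.0
```

```bash
python3 - <<'E'
from h import *
t=camera("top");save(t,"k")
for q in [(555,175),(552,250)]: print(atz(q,0,t).round())
for p in (t,): print([(w(d["point"],p).round(),round(d["confidence"],2)) for d in spot_point("blank1",p)])
print([(w(d["point"],t).round(),d["confidence"]) for d in spot_point("tube",t)])
E
```

```text
[ 630. -642.    0.]
[ 468. -616.    0.]
[(array([ 435., -170.,    4.]), 0.92), (array([ 407., -308.,   28.]), 0.67), (array([ 409., -383.,    4.]), 0.66)]
[(array([605., 157.,  58.]), 0.3)]
```

View pics/k.png

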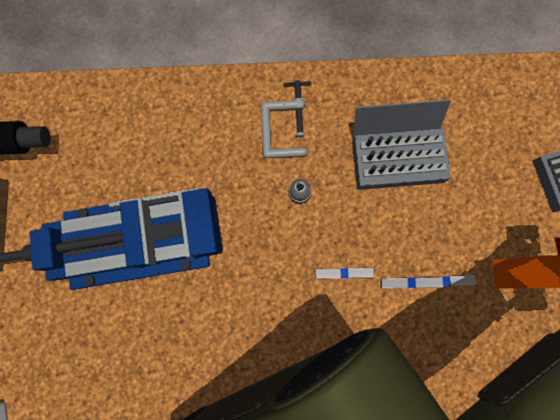

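send_rows:
  series:
    - [[0,0,20],0,1]
    - [[26,0,0],0,1]
    - [[26,0,0],0,1]
    - [[25,0,0],0,1]
    - [[0,30,0],0,1]
    - [[0,40,0],0,1]
    - [[0,40,0],0,1]
    - [[0,40,0],0,1]
    - [[0,30,0],0,1]
    - [[0,20,0],0,1]
    - [[0,0,0],0,1]

```text
clock: 13.55
eef_pos: [500.7, -368.6, 307.6]
eef_rot: [3.141, 0.0, 1.574]
wrist_force: [-0.1, -0.4, -2.6]
finger_gap: 56.0
finger_force: 15.0
```

```bash
python3 - <<'E'
from h import *
t=camera("top");a=camera("side")
s=read_state();print(s["eef_pos"],s["clock"],s["wrist_force"])
for n,p in (("t",t),("s",a)):
  for r in regions_of("tube",p)[:2]:
    q=np.argwhere(r["mask"]);print(n,r["confidence"],q.min(0),q.max(0))
cv2.imwrite("pics/l.png",np.hstack([t["color"][170:420,240:],a["color"][170:420,160:]])[:, :800][:, :])
E
```

```text
[ 500.37233504 -371.01255045  307.13693379] 13.65 [-0.51643116  0.10685101 -3.38954197]
t 0.8 [208 391] [250 474]
t 0.55 [ 99 352] [189 449]
s 0.74 [272 294] [327 410]
```

View pics/l.png

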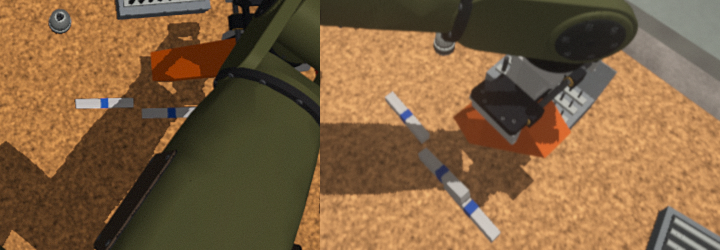

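send_rows:
  series:
    - [[0,0,-28],0,1]
    - [[0,0,-28],0,1]
    - [[0,0,-28],0,1]
    - [[0,-9,-7],0,1]
    - [[0,-8,-7],0,1]
    - [[0,-15,-18],0,1]
    - [[0,-12,-20],0,1]
    - [[0,-10,-20],0,1]
    - [[0,-7,-20],0,1]
    - [[0,-3,-12],0,1]
    - [[0,0,-5],0,1]
    - [[0,0,0],0,1]

```text
clock: 14.95
eef_pos: [500.3, -436.8, 114.7]
eef_rot: [3.14, 0.002, 1.57]
wrist_force: [-0.3, -1.5, 0.4]
finger_gap: 56.0
finger_force: 15.0
```

```bash
python3 - <<'E'
from h import *
a=camera("side")
s=read_state();print(s["eef_pos"],s["clock"],s["wrist_force"])
cv2.imwrite("pics/m.png",a["color"][200:420,260:])
E
```

```text
[ 500.37168377 -436.58613367  114.67776031] 15.0 [ 0.24477279 -1.45280071  0.3257958 ]
```

View pics/m.png

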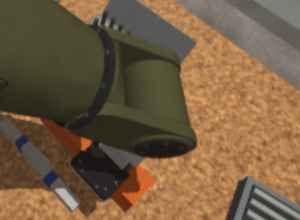

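send_rows:
  series:
    - [[0,0,0],0,-1]
    - [[0,0,0],0,-1]
    - [[0,0,0],0,-1]
    - [[0,0,0],0,-1]
    - [[0,32,-2],0,-1]
    - [[0,32,-2],0,-1]
    - [[0,32,-3],0,-1]
    - [[0,32,0],0,-1]
    - [[0,0,0],0,-1]

```text
clock: 15.9
eef_pos: [500.5, -304.0, 106.6]
eef_rot: [-3.141, -0.001, 1.574]
wrist_force: [0.5, -0.1, 0.5]
finger_gap: 93.9
finger_force: 0.0
```

send_rows:
  series:
    - [[0,0,0],0,1]
    - [[0,0,0],0,1]
    - [[0,0,0],0,1]
    - [[0,0,0],0,1]
    - [[0,0,0],0,1]
    - [[0,0,0],0,1]
    - [[0,-7,25],0,1]
    - [[0,-11,24],0,1]
    - [[0,-15,22],0,1]
    - [[0,-19,19],0,1]
    - [[0,-22,15],0,1]
    - [[0,-24,11],0,1]
  squeeze: 7

```text
clock: 17.1
eef_pos: [500.3, -405.7, 223.7]
eef_rot: [3.141, 0.0, 1.572]
wrist_force: [1.3, 1.4, -2.6]
finger_gap: 55.8
finger_force: 7.0
```

send_rows:
  series:
    - [[0,-25,7],0,1]
    - [[0,-26,2],0,1]
    - [[0,-26,-1],0,1]
    - [[0,0,0],0,1]
    - [[0,0,0],0,1]

```text
clock: 17.6
eef_pos: [500.0, -482.1, 229.8]
eef_rot: [-3.141, -0.001, 1.571]
wrist_force: [0.2, 0.5, -2.0]
finger_gap: 56.0
finger_force: 7.0
```

```bash
python3 - <<'E'
from h import *
a=camera("side");t=camera("top");c=camera("wrist")
s=read_state();print(s["eef_pos"],s["clock"],s["wrist_force"],s["finger_gap"])
for n,p in (("t",t),("s",a),("w",c)):
  print(n,[(w(d["point"],p).round(),round(d["confidence"],2)) for d in spot_point("tube",p)])
  for r in regions_of("tube",p)[:2]:
    q=np.argwhere(r["mask"]);print(n,r["confidence"],q.min(0),q.max(0))
    if r["mask"].sum()>100: print(cv2.minAreaRect(q[:,::-1].astype(np.float32)))
C=np.array([500,-470]); 
for p in (t,a,c): print([pix([C[0]+dx*28,C[1]+dy*28,z],p).round().tolist() for z in (0,210) for dx in (-1,1) for dy in (-1,1)])
E
```

```text
[ 500.45408324 -481.22031853  230.41608121] 17.75 [-0.94472446  0.0757664  -2.61558643] 56.004870634968036
t [(array([603., 156.,  58.]), 0.41)]
t 0.74 [212 492] [246 535]
((514.6585083007812, 228.9268341064453), (33.12946319580078, 43.730892181396484), 83.6598129272461)
s []
s 0.91 [379 401] [419 464]
((431.50006103515625, 410.0), (45.16857147216797, 51.876773834228516), 63.43495178222656)
w [(array([ 498., -611.,   18.]), 0.74)]
w 0.69 [188 218] [324 331]
((274.5, 256.0), (136.0, 113.0), 90.0)
[[495.0, 250.0], [469.0, 251.0], [493.0, 224.0], [466.0, 225.0], [548.0, 241.0], [514.0, 242.0], [544.0, 208.0], [510.0, 209.0]]
[[383.0, 410.0], [359.0, 383.0], [405.0, 388.0], [380.0, 362.0], [421.0, 374.0], [387.0, 341.0], [447.0, 346.0], [413.0, 315.0]]
[[248.0, 211.0], [247.0, 160.0], [299.0, 211.0], [301.0, 160.0], [207.0, 361.0], [197.0, 238.0], [340.0, 362.0], [349.0, 238.0]]
```

send_rows:
  series:
    - [[0,0,10],0,1]
    - [[0,0,0],0,1]
    - [[0,40,0],0,1]
    - [[0,50,0],0,1]
    - [[0,0,0],0,1]
    - [[0,0,0],0,1]
    - [[0,0,0],0,1]
  squeeze: 3.5

```text
clock: 18.75
eef_pos: [500.5, -392.7, 241.5]
eef_rot: [3.14, 0.001, 1.571]
wrist_force: [0.9, 1.6, 1.7]
finger_gap: 55.9
finger_force: 3.5
```

```bash
cat > tt.py <<'E'
from h import *
c=camera("wrist");a=camera("side")
s=read_state();print(s["eef_pos"].round(1),s["clock"],s["wrist_force"].round(1),s["finger_gap"])
for n,p in (("s",a),("w",c)):
  print(n,[(w(d["point"],p).round(),round(d["confidence"],2)) for d in spot_point("tube",p)])
E
python3 tt.py
```

```text
[ 500.4 -393.   241. ] 18.85 [-0.3  1.7  2. ] 56.09674630749332
s [(array([ 502., -519.,   17.]), 0.61)]
w [(array([ 501., -519.,   14.]), 0.84)]
```

send_rows:
  series:
    - [[0,-15,7],0,1]
    - [[0,-15,7],0,1]
    - [[0,-16,5],0,1]
    - [[0,-17,4],0,1]
    - [[0,-17,2],0,1]
    - [[0,-17,1],0,1]
    - [[0,-17,0],0,1]
    - [[0,-10,0],0,1]
    - [[0,0,0],0,1]

```text
clock: 19.85
eef_pos: [499.7, -517.6, 266.1]
eef_rot: [-3.142, 0.0, 1.569]
wrist_force: [0.6, -0.1, 0.8]
finger_gap: 55.9
finger_force: 3.5
```

```bash
python3 tt.py
```

```text
[ 500.1 -516.2  266.2] 19.95 [ 0.5 -0.3 -1.4] 56.130904726367
s [(array([ 501., -528.,    3.]), 0.9)]
w [(array([ 498., -528.,    1.]), 0.83)]
```

send_rows:
  series:
    - [[0,-6,0],0,1]
    - [[0,-6,-2],0,1]
    - [[0,0,-3],0,1]
    - [[0,0,0],0,-1]
    - [[0,0,0],0,-1]
    - [[0,0,0],0,-1]
    - [[0,0,0],0,-1]
    - [[0,0,0],0,-1]
    - [[0,0,40],0,-1]
    - [[0,0,40],0,-1]
    - [[0,0,20],0,-1]
    - [[0,0,0],0,-1]

```text
clock: 21.25
eef_pos: [500.4, -528.1, 365.5]
eef_rot: [3.138, 0.004, 1.571]
wrist_force: [0.6, -0.5, -0.3]
finger_gap: 93.8
finger_force: 0.0
```

```bash
python3 tt.py; python3 - <<'E'
from h import *
p=camera("wrist");a=camera("side")
C=[500,-528]
for n,q in (("w",p),("s",a)):
  r=regions_of("tube",q)[0]["mask"];hull=cv2.convexHull(np.array([pix([C[0]+dx*28,C[1]+dy*28,z],q) for z in (0,210) for dx in (-1,1) for dy in (-1,1)]).astype(np.int32))
  m=np.zeros(r.shape,np.uint8);cv2.fillConvexPoly(m,hull,1);m=m>0
  print(n,r.sum(),m.sum(),(r&m).sum(),hull.min((0,1)),hull.max((0,1)),np.argwhere(r)[:,::-1].min(0),np.argwhere(r)[:,::-1].max(0))
t=camera("top")
hsv=cv2.cvtColor(t["color"],cv2.COLOR_BGR2HSV)
for q in (t,a):
  print([(w(d["point"],q).round(),round(d["confidence"],2)) for d in spot_point("blank1",q)])
  h=cv2.cvtColor(q["color"],cv2.COLOR_BGR2HSV)
  for d in regions_of("blank1",q):
    m=d["mask"]; z=np.argwhere(m)[:,::-1].astype(np.float32); print(round(d["confidence"],2),m.sum(),cv2.minAreaRect(np.array([atz(u,20,q)[:2] for u in z],np.float32)))
E
```

```text
[ 500.3 -528.   360.7] 21.35 [-0.  -0.5  0.4] 94.06151401700234
s [(array([ 504., -528.,    0.]), 0.74)]
w [(array([ 501., -529.,   -3.]), 0.75)]
w 5742 6334 5674 [238 155] [309 252] [240 158] [310 248]
s 2361 4128 2227 [384 347] [485 440] [386 368] [472 419]
[(array([ 407., -310.,   28.]), 0.7)]
0.75 563 ((433.4356384277344, -173.17584228515625), (118.78595733642578, 21.430591583251953), 89.5168228149414)
0.66 608 ((410.3853454589844, -311.8676452636719), (125.0360107421875, 20.366426467895508), 88.31307983398438)
0.56 326 ((411.58819580078125, -408.37030029296875), (66.94497680664062, 20.349092483520508), 88.3066635131836)
[(array([ 407., -310.,   21.]), 0.91), (array([ 432., -173.,    9.]), 0.51)]
0.95 663 ((407.38372802734375, -395.0848388671875), (24.52894401550293, 100.48066711425781), 1.2483067512512207)
0.67 935 ((409.89154052734375, -310.9464111328125), (26.986854553222656, 118.73784637451172), 2.970158338546753)
0.48 203 ((428.8681640625, -221.01327514648438), (42.199180603027344, 23.38311195373535), 87.89910888671875)
```

send_rows:
  series:
    - [[-8,45,0],-7,-1]
    - [[-8,48,0],-7,-1]
    - [[-8,48,0],-7,-1]
    - [[-8,48,0],-7,-1]
    - [[-8,48,0],-7,-1]
    - [[0,48,0],-7,-1]
    - [[0,48,0],-7,-1]
    - [[0,48,0],-7,-1]
    - [[8,48,0],-7,-1]
    - [[8,48,0],-7,-1]
    - [[8,48,0],-7,-1]
    - [[8,48,0],-5,-1]

```text
clock: 23.1
eef_pos: [491.9, 44.7, 362.1]
eef_rot: [3.141, -0.001, 0.141]
wrist_force: [1.2, -1.0, -0.3]
finger_gap: 94.2
finger_force: 0.0
```

send_rows:
  series:
    - [[8,48,0],0,-1]
    - [[8,48,-20],0,-1]
    - [[8,48,-20],0,-1]
    - [[4,48,-20],0,-1]
    - [[4,5,-20],0,-1]
    - [[0,0,0],0,-1]
    - [[0,0,0],0,-1]

```text
clock: 23.8
eef_pos: [523.1, 232.6, 285.0]
eef_rot: [3.141, -0.0, 0.145]
wrist_force: [0.4, -0.4, 0.6]
finger_gap: 94.2
finger_force: 0.0
```

```bash
python3 - <<'E'
from h import *
s=read_state();print(s["eef_pos"].round(1),np.degrees(s["eef_rot"]).round(1),s["clock"],s["joints"].round(2))
p=camera("wrist");save(p,"n")
for t in ["vise","bed","end_stop","jaw_top"]:
    print(t,[(w(d["point"],p).round(1).tolist(),round(d["confidence"],2)) for d in spot_point(t,p)[:2]])
E
```

```text
[523.1 232.6 285. ] [180.   -0.    8.3] 23.8 [ 0.35  0.36  1.48 -0.    1.3   1.78]
vise [([537.1, 147.0, -1.5], 0.56)]
bed [([537.1, 149.2, 39.7], 0.95)]
end_stop [([605.3, 155.4, 54.4], 0.93)]
jaw_top [([524.5, 242.2, 95.4], 0.98)]
```

View pics/n.png

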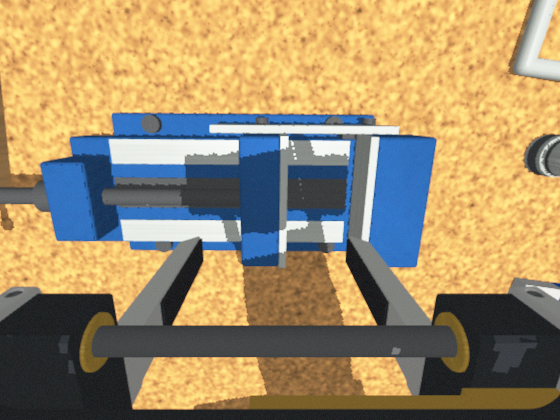

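```bash
python3 - <<'E'
from h import *
p=camera("wrist")
L={"fix":[(368,135),(358,265)],"mvf":[(289,135),(287,266)],"mvb":[(241,139),(244,265)],"stop_in68":[(212,133),(396,134)]}
for k,(a,b) in L.items():
  z=68 if "stop" in k else 95
  A,B=atz(a,z,p),atz(b,z,p);d=A-B if "stop" not in k else A-B;print(k,A.round(1),B.round(1),((A+B)/2).round(1),np.degrees(np.arctan2(d[1],d[0])).round(1))
yaw=np.radians(8.3);R=np.array([[np.cos(yaw),-np.sin(yaw)],[np.sin(yaw),np.cos(yaw)]])
for n,P in (("jt",(524.5,243)),("es",(603,156)),("mv",((atz((289,135),95,p)+atz((287,266),95,p))/2)[:2]),("fx",((atz((368,135),95,p)+atz((358,265),95,p))/2)[:2]),("stop",((atz((212,133),68,p)+atz((396,134),68,p))/2)[:2])): print(n,(R.T@(np.array(P)-[537,148])).round(1))
E
```

```text
fix [603.2 157.9  95. ] [476.6 138.3  95. ] [539.9 148.1  95. ] 8.8
mvf [593.1 227.5  95. ] [465.3 209.2  95. ] [529.2 218.3  95. ] 8.1
mvb [583.6 269.3  95. ] [460.2 252.4  95. ] [521.9 260.9  95. ] 7.8
stop_in68 [583.  300.6  68. ] [607.8 122.6  68. ] [595.4 211.6  68. ] 97.9
jt [ 1.3 95.8]
es [66.5 -1.6]
mv [ 2.4 70.7]
fx [ 2.9 -0.3]
stop [67.  54.5]
```

send_rows:
  series:
    - [[0.5,8.5,-40],0,-1]
    - [[0,0,-40],0,-1]
    - [[0,0,-30],0,-1]
    - [[0,0,0],0,1]
    - [[0,0,0],0,1]
    - [[0,0,0],0,1]
    - [[0,0,0],0,1]
    - [[0,0,0],0,1]
    - [[0,0,0],0,1]
    - [[0,0,0],0,1]
  squeeze: 40

```text
clock: 25.1
eef_pos: [523.6, 241.9, 174.9]
eef_rot: [-3.141, -0.001, 0.145]
wrist_force: [-1.7, 3.5, 2.7]
finger_gap: 44.4
finger_force: 40.0
```

send_rows:
  series:
    - [[-1.4,9.9,0],0,1]
    - [[-1.4,9.9,0],0,1]
    - [[-1.4,9.9,0],0,1]
    - [[-1.4,9.9,0],0,1]
    - [[-1.4,9.9,0],0,1]
    - [[-1.4,9.9,0],0,1]
    - [[-1.4,9.9,0],0,1]
    - [[-0.9,6,0],0,1]
    - [[0,0,0],0,1]

```text
clock: 26.0
eef_pos: [513.1, 317.3, 174.9]
eef_rot: [-3.141, -0.001, 0.146]
wrist_force: [1.4, 2.4, 4.7]
finger_gap: 44.5
finger_force: 40.0
```

send_rows:
  series:
    - [[0,0,0],0,-1]
    - [[0,0,0],0,-1]
    - [[0,0,0],0,-1]
    - [[0,0,45],0,-1]
    - [[0,0,45],0,-1]
    - [[-5,-45,0],0,-1]
    - [[-8,-48,0],8,-1]
    - [[-8,-48,0],8,-1]
    - [[-8,-48,0],8,-1]
    - [[-8,-48,0],8,-1]
    - [[-8,-48,0],8,-1]
    - [[-8,-48,0],8,-1]

```text
clock: 27.2
eef_pos: [462.0, -4.9, 264.6]
eef_rot: [3.142, -0.0, 0.95]
wrist_force: [1.5, -0.1, -0.2]
finger_gap: 93.8
finger_force: 0.0
```

send_rows:
  series:
    - [[-8,-48,0],8,-1]
    - [[-8,-45,0],8,-1]
    - [[-8,-40,0],8,-1]
    - [[-6,-30,-20],8,-1]
    - [[-4,0,-20],2,-1]
    - [[0,0,0],0,-1]
    - [[0,0,0],0,-1]

```text
clock: 27.9
eef_pos: [431.1, -155.9, 225.0]
eef_rot: [-3.141, -0.0, 1.505]
wrist_force: [1.3, 0.4, 0.3]
finger_gap: 93.9
finger_force: 0.0
```

```bash
cat > bl.py <<'E'
from h import *
s=read_state();print(s["eef_pos"].round(1),np.degrees(s["eef_rot"]).round(1),s["clock"])
def look(name,z=20):
  p=camera(name)
  print(name,[(w(d["point"],p).round(1).tolist(),round(d["confidence"],2)) for d in spot_point("blank1",p)])
  for d in regions_of("blank1",p):
    m=d["mask"]; q=np.argwhere(m)[:,::-1]
    if len(q)<60: continue
    c,sz,a=cv2.minAreaRect(np.array([atz(u,z,p)[:2] for u in q],np.float32))
    if sz[1]>sz[0]: a+=90
    print("  mask",round(d["confidence"],2),np.round(c,1),np.round(sz),"long axis",round((a+90)%180-90,1))
if __name__=="__main__":
  import sys
  for n in sys.argv[1:]: look(n)
E
python3 bl.py wrist top
```

```text
[ 431.1 -155.9  225. ] [-180.    -0.    86.2] 27.9
wrist [([436.0, -174.3, 6.6], 0.59), ([409.5, -383.2, 4.4], 0.47)]
  mask 0.94 [ 435.1 -173.9] [122.  20.] long axis 89.7
  mask 0.56 [ 409.8 -322.3] [154.  23.] long axis 88.1
  mask 0.49 [ 421.5 -374. ] [55.  4.] long axis 88.1
top [([405.2, -310.3, 27.1], 0.75), ([409.2, -381.2, 8.7], 0.57)]
  mask 0.55 [ 409.6 -339.4] [70. 20.] long axis 88.3
```

send_rows:
  series:
    - [[4,-18,-40],3.5,-1]
    - [[0,0,-45],0,-1]
    - [[0,0,-30],0,-1]
    - [[0,0,-9],0,-1]
    - [[0,0,0],0,1]
    - [[0,0,0],0,1]
    - [[0,0,0],0,1]
    - [[0,0,0],0,1]
    - [[0,0,0],0,1]
    - [[0,0,0],0,1]
    - [[0,0,0],0,1]
    - [[0,0,0],0,1]
  squeeze: 35

```text
clock: 29.4
eef_pos: [435.0, -174.0, 100.6]
eef_rot: [3.142, 0.0, 1.568]
wrist_force: [-0.3, -0.5, 0.3]
finger_gap: 33.4
finger_force: 0.0
```

send_rows:
  series:
    - [[0,0,0],0,1]
    - [[0,0,0],0,1]
    - [[0,0,0],0,1]
    - [[0,0,15],0,1]
    - [[0,0,35],0,1]
    - [[0,0,45],0,1]
    - [[0,0,30],0,1]
    - [[5,25,0],-8,1]
    - [[12,40,0],-8,1]
    - [[12,41,0],-8,1]
    - [[12,41,0],-8,1]
    - [[12,41,0],-8,1]

```text
clock: 30.6
eef_pos: [486.4, 8.6, 225.5]
eef_rot: [-3.142, 0.0, 0.887]
wrist_force: [0.2, -0.0, -0.9]
finger_gap: 19.3
finger_force: 35.0
```

send_rows:
  series:
    - [[12,41,0],-8,1]
    - [[12,41,0],-8,1]
    - [[12,41,0],-8,1]
    - [[10.7,41,0],-8,1]
    - [[0,0,0],-8,1]
    - [[0,0,0],-1.6,1]
    - [[0,0,0],0,1]

```text
clock: 31.3
eef_pos: [532.7, 169.9, 225.3]
eef_rot: [3.141, 0.001, 0.171]
wrist_force: [0.5, 0.7, -1.6]
finger_gap: 19.9
finger_force: 35.0
```

```bash
python3 bl.py wrist; python3 -c "
from h import *;s=read_state();print(s['finger_gap'],s['finger_force'],s['wrist_force'])
p=camera('wrist')
for t in ['bed','end_stop','jaw_top']: print(t,[(w(d['point'],p).round(1).tolist(),round(d['confidence'],2)) for d in spot_point(t,p)[:2]])"
```

```text
[532.7 169.9 225.3] [180.    0.    9.8] 31.3
wrist [([532.8, 172.6, 130.4], 0.93), ([609.5, -89.2, 0.9], 0.46)]
  mask 0.65 [485.3 159.9] [188.  36.] long axis 9.8
19.9684081009934 34.99795138835907 [-0.38474347 -0.02043039 -2.0775365 ]
bed [([537.1, 149.1, 43.7], 0.61)]
end_stop [([601.8, 153.2, 51.8], 0.88)]
jaw_top [([514.4, 315.6, 93.8], 0.86), ([603.5, 155.5, 55.4], 0.47)]
```

send_rows:
  series:
    - [[2.3,6.1,0],-1.6,1]
    - [[0,0,-20],0,1]
    - [[0,0,-30],0,1]
    - [[0,0,-18],0,1]
    - [[0,0,-8],0,1]
    - [[0,0,0],0,1]

```text
clock: 32.25
eef_pos: [534.9, 176.3, 148.9]
eef_rot: [3.141, 0.001, 0.141]
wrist_force: [-0.5, -0.2, -1.2]
finger_gap: 19.3
finger_force: 35.0
```

send_rows:
  series:
    - [[0,0,-2],0,1]
    - [[1,0.1,0],0,1]
    - [[1,0.1,0],0,1]
    - [[1,0.1,0],0,1]

```text
clock: 32.65
eef_pos: [538.4, 176.8, 148.1]
eef_rot: [-3.141, -0.001, 0.141]
wrist_force: [0.5, 0.6, -1.1]
finger_gap: 19.6
finger_force: 35.0
```

send_rows:
  series:
    - [[1,0.1,0],0,1]
    - [[1,0.1,0],0,1]
    - [[0,0,0],0,1]

```text
clock: 32.95
eef_pos: [540.0, 177.0, 147.4]
eef_rot: [3.142, 0.001, 0.141]
wrist_force: [-3.2, -0.5, -0.5]
finger_gap: 19.6
finger_force: 35.0
```

```bash
python3 bl.py wrist; python3 -c "
from h import *;s=read_state();print(s['wrist_force'],s['moment'])"
```

```text
[540.  177.  147.4] [180.    0.    8.1] 32.95
wrist [([538.8, 178.0, 52.8], 0.86), ([601.7, 153.3, 54.7], 0.64)]
  mask 0.63 [525.5 173.2] [134.  26.] long axis 7.9
[-3.91589458  0.1149061   0.04882259] [-6.62516735e-02  6.17643866e-01 -1.99943140e-04]
```

send_rows:
  series:
    - [[0,0,-1.2],0,1]
    - [[0,0,0],0,0.36]
    - [[0,0,0],0,0.36]
    - [[0,0,0],0,0.36]
    - [[0,0,0],0,0.36]
    - [[0,0,15],0,0.36]
    - [[0,0,40],0,0.36]
    - [[0,0,45],0,-1]
    - [[-8,-45,0],8,-1]
    - [[-12,-48,0],8,-1]
    - [[-12,-48,0],8,-1]
    - [[-12,-48,0],8,-1]

```text
clock: 34.3
eef_pos: [497.4, -7.0, 247.7]
eef_rot: [3.14, -0.001, 0.686]
wrist_force: [0.2, 0.1, 0.1]
finger_gap: 66.7
finger_force: 0.0
```

```bash
python3 -c "
from h import *
p=camera('top')
for t in ['blank1']: print(t,[(w(d['point'],p).round(1).tolist(),round(d['confidence'],2)) for d in spot_point(t,p)[:4]])"
```

```text
blank1 [([410.3, -383.0, 3.6], 0.87), ([405.8, -308.0, 31.4], 0.77), ([537.6, 180.2, 49.1], 0.56)]
```

send_rows:
  series:
    - [[-12,-48,0],8,-1]
    - [[-12,-48,0],8,-1]
    - [[-12,-48,0],8,-1]
    - [[-12,-48,0],8,-1]
    - [[-13,-48,0],8,-1]
    - [[-13,-30,0],8,-1]
    - [[-12,-15,-10],0,-1]
    - [[0,0,0],0,-1]
    - [[0,0,0],0,-1]

```text
clock: 35.3
eef_pos: [418.6, -270.2, 237.1]
eef_rot: [3.141, 0.0, 1.457]
wrist_force: [-0.0, -1.0, 0.5]
finger_gap: 93.9
finger_force: 0.0
```

```bash
python3 bl.py wrist side
```

```text
[ 418.6 -270.2  237.1] [180.    0.   83.5] 35.3
wrist [([411.7, -382.1, 6.8], 0.72), ([408.0, -313.6, 22.6], 0.57)]
  mask 0.72 [ 413.2 -388.3] [21. 76.] long axis -89.1
  mask 0.62 [ 410.2 -320. ] [137.  23.] long axis 88.1
side [([409.5, -314.9, 23.6], 0.62), ([409.1, -383.2, 7.2], 0.61)]
  mask 0.66 [ 411.5 -310.9] [ 27. 116.] long axis -86.5
  mask 0.59 [ 407.5 -389.8] [111.  25.] long axis 89.9
  mask 0.5 [ 547.9 -542.2] [ 79. 171.] long axis -2.8
```

send_rows:
  series:
    - [[-9,-30,-40],4.6,-1]
    - [[0,0,-45],0,-1]
    - [[0,0,-35],0,-1]
    - [[0,0,-10],0,-1]
    - [[0,0,0],0,1]
    - [[0,0,0],0,1]
    - [[0,0,0],0,1]
    - [[0,0,0],0,1]
    - [[0,0,0],0,1]
    - [[0,0,0],0,1]
    - [[0,0,0],0,1]
    - [[0,0,0],0,1]
  squeeze: 20

```text
clock: 36.8
eef_pos: [409.3, -300.1, 107.0]
eef_rot: [3.142, -0.0, 1.539]
wrist_force: [-0.4, 0.1, -0.3]
finger_gap: 33.8
finger_force: 0.0
```

send_rows:
  series:
    - [[0,0,0],0,1]
    - [[0,0,0],0,1]
    - [[0,0,0],0,1]
    - [[0,0,4],0,1]
    - [[0,20,0],0,1]
    - [[0,20,0],0,1]
    - [[0,20,0],0,1]
    - [[0,10,0],0,1]
    - [[0,0,-4],0,1]
    - [[0,0,0],0,0.36]
    - [[0,0,0],0,0.36]
    - [[0,0,0],0,0.36]

```text
clock: 38.0
eef_pos: [409.4, -230.7, 107.0]
eef_rot: [3.141, 0.0, 1.539]
wrist_force: [-0.2, 0.4, -0.1]
finger_gap: 30.0
finger_force: 0.0
```

send_rows:
  series:
    - [[0,0,-4],0,0.36]
    - [[0,0,0],0,1]
    - [[0,0,0],0,1]
    - [[0,0,0],0,1]
    - [[0,0,0],0,1]
    - [[0,0,20],0,1]
    - [[0,0,40],0,1]
    - [[0,0,0],0,1]
  squeeze: 35

```text
clock: 38.8
eef_pos: [410.6, -230.9, 167.0]
eef_rot: [3.136, 0.004, 1.539]
wrist_force: [0.8, 0.3, -1.8]
finger_gap: 19.6
finger_force: 35.0
```

```bash
python3 bl.py wrist top
```

```text
[ 410.6 -230.9  167. ] [179.7   0.2  88.2] 38.8
wrist [([411.1, -246.2, 73.0], 0.81), ([410.0, -382.7, 6.1], 0.64)]
  mask 0.96 [ 410.6 -262.2] [135.  29.] long axis 87.2
  mask 0.8 [ 411.8 -389.1] [45. 20.] long axis 89.0
top [([535.3, 177.8, 51.0], 0.92), ([413.4, -382.3, 7.4], 0.49)]
  mask 0.57 [545.  187.1] [127.  28.] long axis 6.7
  mask 0.53 [ 412.4 -415.8] [53. 18.] long axis 88.3
```

send_rows:
  series:
    - [[0,0,30],0,1]
    - [[5,25,29],-4,1]
    - [[12,42,0],-8,1]
    - [[12,42,0],-8,1]
    - [[12,42,0],-8,1]
    - [[12,42,0],-8,1]
    - [[12,42,0],-8,1]
    - [[12,42,0],-8,1]
    - [[14,42,0],-8,1]
    - [[14,42,0],-8,1]
    - [[14,42,0],-8,1]
    - [[14,42,0],-4,1]

```text
clock: 40.3
eef_pos: [538.7, 201.3, 220.9]
eef_rot: [3.141, 0.001, 0.188]
wrist_force: [0.3, -0.6, -0.9]
finger_gap: 19.7
finger_force: 35.0
```

send_rows:
  series:
    - [[12,5,0],0,1]
    - [[0,0,0],0,1]
    - [[0,0,0],0,1]

```text
clock: 40.6
eef_pos: [550.2, 203.9, 221.0]
eef_rot: [3.141, 0.002, 0.194]
wrist_force: [-0.7, -0.1, -1.4]
finger_gap: 19.6
finger_force: 35.0
```

```bash
python3 bl.py wrist
```

```text
[550.2 203.9 221. ] [1.80e+02 1.00e-01 1.11e+01] 40.6
wrist [([534.4, 200.4, 129.1], 0.92), ([542.2, 179.1, 50.7], 0.6)]
  mask 0.75 [495.4 191.2] [166.  36.] long axis 11.3
  mask 0.69 [523.8 167.3] [139.  25.] long axis 8.7
  mask 0.45 [503.4 263.1] [209. 443.] long axis -82.1
```

send_rows:
  series:
    - [[-5.4,16,0],-2.9,1]
    - [[0,0,0],0,1]
    - [[0,0,-30],0,1]
    - [[0,0,-30],0,1]
    - [[0,0,-10],0,1]
    - [[0,0,-3],0,1]
    - [[0,0,0],0,1]

```text
clock: 41.45
eef_pos: [545.6, 220.2, 149.9]
eef_rot: [-3.141, -0.001, 0.143]
wrist_force: [0.3, -0.5, -1.0]
finger_gap: 19.6
finger_force: 35.0
```

send_rows:
  series:
    - [[1,0.1,0],0,1]
    - [[1,0.1,0],0,1]
    - [[1,0.1,0],0,1]
    - [[0,0,0],0,1]

```text
clock: 41.85
eef_pos: [547.2, 220.7, 149.6]
eef_rot: [3.141, 0.003, 0.143]
wrist_force: [-12.3, -2.3, 2.9]
finger_gap: 19.6
finger_force: 35.0
```

send_rows:
  series:
    - [[-1,-0.1,-1.5],0,1]
    - [[0,0,0],0,0.36]
    - [[0,0,0],0,0.36]
    - [[0,0,0],0,0.36]
    - [[0,0,0],0,0.36]
    - [[0,0,15],0,0.36]
    - [[0,0,40],0,0.36]
    - [[0,0,45],0,-1]
    - [[-8,-45,0],7,-1]
    - [[-10,-48,0],7,-1]
    - [[-10,-48,0],7,-1]
    - [[-10,-48,0],7,-1]

```text
clock: 43.05
eef_pos: [508.6, 30.0, 248.9]
eef_rot: [3.141, -0.001, 0.637]
wrist_force: [1.5, -0.1, -0.8]
finger_gap: 66.8
finger_force: 0.0
```

send_rows:
  series:
    - [[-11,-48,0],7,-1]
    - [[-11,-48,0],7,-1]
    - [[-11,-48,0],7,-1]
    - [[-11,-48,0],7,-1]
    - [[-11,-48,0],7,-1]
    - [[-11,-48,0],7,-1]
    - [[-11,-45,0],7,-1]
    - [[-11,-35,0],3,-1]
    - [[-8,-20,-15],0,-1]
    - [[0,0,-15],0,-1]
    - [[0,0,0],0,-1]
    - [[0,0,0],0,-1]

```text
clock: 44.25
eef_pos: [413.8, -354.8, 218.6]
eef_rot: [3.141, 0.0, 1.536]
wrist_force: [0.5, -0.3, 0.4]
finger_gap: 94.1
finger_force: 0.0
```

```bash
python3 bl.py wrist top
```

```text
[ 413.8 -354.8  218.6] [180.   0.  88.] 44.25
wrist [([409.6, -382.6, 6.0], 0.95)]
  mask 0.61 [ 412.2 -382.7] [ 20. 122.] long axis -89.4
top [([539.7, 182.0, 52.8], 0.77), ([411.4, -382.7, 8.2], 0.67), ([528.9, 219.9, 55.3], 0.57)]
  mask 0.82 [543.6 186.8] [125.  26.] long axis 8.2
  mask 0.71 [538.7 230.8] [128.  27.] long axis 8.6
  mask 0.62 [ 411.5 -354.3] [19. 71.] long axis -89.4
```

send_rows:
  series:
    - [[-2,-28,-40],2.5,-1]
    - [[0,0,-40],0,-1]
    - [[0,0,-30],0,-1]
    - [[0,0,-8],0,-1]
    - [[0,0,0],0,1]
    - [[0,0,0],0,1]
    - [[0,0,0],0,1]
    - [[0,0,0],0,1]
    - [[0,0,0],0,1]
    - [[0,0,0],0,1]
    - [[0,0,0],0,1]
    - [[0,0,0],0,1]
  squeeze: 35

```text
clock: 45.75
eef_pos: [411.6, -382.9, 99.5]
eef_rot: [-3.142, -0.0, 1.579]
wrist_force: [-0.6, 0.1, -0.0]
finger_gap: 33.5
finger_force: 0.0
```

send_rows:
  series:
    - [[0,0,0],0,1]
    - [[0,0,0],0,1]
    - [[0,0,0],0,1]
    - [[0,0,15],0,1]
    - [[0,0,35],0,1]
    - [[0,0,45],0,1]
    - [[0,0,28],0,1]
    - [[4,35,0],-4,1]
    - [[7,42,0],-6,1]
    - [[7,42,0],-6,1]
    - [[8,42,0],-6,1]
    - [[8,42,0],-6,1]

```text
clock: 46.95
eef_pos: [445.5, -178.3, 223.6]
eef_rot: [3.141, -0.0, 1.086]
wrist_force: [0.7, -0.1, -1.7]
finger_gap: 19.8
finger_force: 35.0
```

send_rows:
  series:
    - [[9,44,0],-6,1]
    - [[9,44,0],-6,1]
    - [[9,44,0],-6,1]
    - [[9,44,0],-6,1]
    - [[9,44,0],-6,1]
    - [[9,44,0],-6,1]
    - [[9,44,0],-6,1]
    - [[9,44,0],-6,1]
    - [[9,44,0],-6,1]
    - [[8,40,0],0,1]
    - [[0,0,0],0,1]
    - [[0,0,0],0,1]

```text
clock: 48.15
eef_pos: [534.3, 256.6, 223.0]
eef_rot: [3.141, 0.0, 0.15]
wrist_force: [-0.6, -0.3, -1.5]
finger_gap: 19.3
finger_force: 35.0
```

```bash
python3 bl.py wrist; python3 -c "
from h import *;s=read_state();print(s['finger_gap'],s['wrist_force'])
p=camera('wrist')
for t in ['bed','end_stop','jaw_top']: print(t,[(w(d['point'],p).round(1).tolist(),round(d['confidence'],2)) for d in spot_point(t,p)[:2]])"
```

```text
[534.3 256.6 223. ] [180.    0.    8.6] 48.15
wrist [([539.3, 179.1, 52.3], 0.82), ([529.0, 255.8, 129.0], 0.69)]
  mask 0.86 [525.3 160.7] [142.  32.] long axis 8.0
  mask 0.79 [521.2 209. ] [136.  26.] long axis 8.0
  mask 0.64 [488.1 247.1] [186.  36.] long axis 8.6
19.559837655844344 [-0.37864824  0.30092425 -0.1720361 ]
bed []
end_stop [([601.7, 153.9, 56.1], 0.61)]
jaw_top [([512.0, 317.5, 93.1], 0.87)]
```

send_rows:
  series:
    - [[-10.3,1.5,0],-0.4,1]
    - [[0,0,0],0,1]
    - [[0,0,-30],0,1]
    - [[0,0,-30],0,1]
    - [[0,0,-12],0,1]
    - [[0,0,-4],0,1]
    - [[0,0,0],0,1]

```text
clock: 49.2
eef_pos: [524.5, 257.7, 147.1]
eef_rot: [-3.141, -0.0, 0.141]
wrist_force: [-1.0, -0.0, -0.0]
finger_gap: 19.6
finger_force: 35.0
```

send_rows:
  series:
    - [[1,0.1,0],0,1]
    - [[1,0.1,0],0,1]
    - [[1,0.1,0],0,1]
    - [[0,0,0],0,1]

```text
clock: 49.6
eef_pos: [527.6, 257.9, 146.9]
eef_rot: [-3.141, -0.001, 0.141]
wrist_force: [-0.2, 0.4, -1.7]
finger_gap: 19.5
finger_force: 35.0
```

send_rows:
  series:
    - [[1,0.1,0],0,1]
    - [[1,0.1,0],0,1]
    - [[0,0,0],0,1]

```text
clock: 49.9
eef_pos: [528.8, 258.1, 146.3]
eef_rot: [3.141, 0.002, 0.141]
wrist_force: [-6.2, -0.8, 0.5]
finger_gap: 19.6
finger_force: 35.0
```

send_rows:
  series:
    - [[-0.5,0,-1.3],0,1]
    - [[0,0,0],0,0.36]
    - [[0,0,0],0,0.36]
    - [[0,0,0],0,0.36]
    - [[0,0,0],0,0.36]
    - [[0,0,15],0,0.36]
    - [[0,0,40],0,0.36]
    - [[0,0,45],0,-1]
    - [[-7,29,0],0,-1]
    - [[-8,30,0],0,-1]
    - [[0,0,0],0,-1]
    - [[0,0,0],0,-1]

```text
clock: 51.1
eef_pos: [513.7, 317.2, 245.9]
eef_rot: [3.142, -0.001, 0.142]
wrist_force: [0.6, -0.8, -0.7]
finger_gap: 66.7
finger_force: 0.0
```

```bash
python3 bl.py wrist top; python3 -c "
from h import *
p=camera('wrist');v=[]
for t in ['jaw_top','blank1']:
  for d in spot_point(t,p):
    P=w(d['point'],p);r=P[:2]-[537,148];print(t,(r@[.99,.143]).round(1),(r@[-.143,.99]).round(1),P[2].round(),round(d['confidence'],2))"
```

```text
[513.7 317.2 245.9] [180.   -0.    8.2] 51.1
wrist [([532.4, 217.2, 53.0], 0.95), ([541.9, 176.2, 48.8], 0.8), ([523.9, 259.1, 51.9], 0.61)]
  mask 0.97 [522.4 247.2] [129.  29.] long axis 8.2
  mask 0.76 [523.2 201.8] [139.  32.] long axis 8.7
  mask 0.69 [530.  154.4] [138.  35.] long axis 8.1
top [([537.0, 181.0, 53.3], 0.71), ([527.3, 256.4, 51.7], 0.7), ([530.3, 223.6, 54.7], 0.65), ([515.0, 316.3, 95.8], 0.26)]
  mask 0.95 [544.4 187.3] [127.  26.] long axis 8.0
  mask 0.7 [533.2 271.3] [128.  33.] long axis 6.9
  mask 0.58 [538.7 230.6] [127.  27.] long axis 8.6
jaw_top 2.3 170.5 96.0 0.81
blank1 7.2 109.2 50.0 0.78
blank1 5.9 29.0 51.0 0.76
blank1 6.1 69.1 53.0 0.67
```

send_rows:
  series:
    - [[0,0,-40],0,-1]
    - [[0,0,-31],0,-1]
    - [[0,0,0],0,1]
    - [[0,0,0],0,1]
    - [[0,0,0],0,1]
    - [[0,0,0],0,1]
    - [[0,0,0],0,1]
    - [[0,0,0],0,1]
    - [[0,0,0],0,1]
    - [[0,0,0],0,1]
  squeeze: 50

```text
clock: 52.55
eef_pos: [513.9, 317.2, 174.5]
eef_rot: [-3.141, -0.0, 0.141]
wrist_force: [-0.2, 0.4, 2.6]
finger_gap: 44.7
finger_force: 50.0
```

send_rows:
  series:
    - [[1,-6.9,0],0,1]
    - [[1,-6.9,0],0,1]
    - [[1,-6.9,0],0,1]
    - [[1,-6.9,0],0,1]
    - [[1,-6.9,0],0,1]
    - [[1,-6.9,0],0,1]
    - [[1,-6.9,0],0,1]
    - [[1,-6.9,0],0,1]
    - [[1,-6.9,0],0,1]
    - [[0,0,0],0,1]

```text
clock: 53.55
eef_pos: [522.6, 254.8, 174.5]
eef_rot: [-3.141, 0.001, 0.141]
wrist_force: [-3.6, -0.1, 4.3]
finger_gap: 44.3
finger_force: 50.0
```

```bash
cat > bv.py <<'E'
from h import *
s=read_state();print(s["eef_pos"].round(1),s["wrist_force"].round(1),s["clock"])
for n in ("wrist","top"):
 p=camera(n)
 for t in ['jaw_top','blank1']:
  for d in spot_point(t,p):
    P=w(d['point'],p);r=P[:2]-[537,148];print(n,t,(r@[.99,.143]).round(1),(r@[-.143,.99]).round(1),P[2].round(),round(d['confidence'],2))
E
python3 bv.py
```

```text
[522.6 254.8 174.5] [-3.6 -0.1  4.3] 53.55
wrist jaw_top 0.7 103.3 97.0 0.97
wrist blank1 8.4 29.9 53.0 0.88
wrist blank1 8.7 53.8 53.0 0.74
wrist blank1 6.8 73.1 50.0 0.59
top jaw_top -0.5 108.7 93.0 0.95
top blank1 4.1 57.0 55.0 0.88
top blank1 5.0 76.7 52.0 0.68
top blank1 4.2 29.2 51.0 0.61
```

send_rows:
  series:
    - [[0.9,-5.9,0],0,1]
    - [[0.9,-5.9,0],0,1]
    - [[0.8,-5.4,0],0,1]
    - [[0.6,-4,0],0,1]
    - [[0.3,-2,0],0,1]
    - [[0,0,0],0,1]

```text
clock: 54.45
eef_pos: [525.8, 232.3, 174.5]
eef_rot: [-3.141, 0.001, 0.141]
wrist_force: [-7.4, 4.4, 6.3]
finger_gap: 44.3
finger_force: 50.0
```

```bash
python3 bv.py
```

```text
[525.8 232.3 174.5] [-7.4  4.4  6.3] 54.45
wrist jaw_top 0.5 85.3 97.0 0.89
wrist blank1 4.6 52.5 51.0 0.94
wrist blank1 9.5 11.9 53.0 0.83
wrist blank1 5.7 31.8 57.0 0.65
top jaw_top 1.0 84.3 93.0 0.96
top blank1 5.6 15.0 52.0 0.79
top blank1 3.8 37.3 55.0 0.66
top blank1 71.8 -469.0 -0.0 0.6
top blank1 4.3 52.0 51.0 0.5
```

send_rows:
  series:
    - [[0.1,-1,0],0,1]
    - [[0.1,-1,0],0,1]
    - [[0,0,0],0,1]

```text
clock: 55.05
eef_pos: [526.0, 230.6, 174.5]
eef_rot: [-3.14, 0.001, 0.141]
wrist_force: [-6.7, 7.0, 5.7]
finger_gap: 44.6
finger_force: 50.0
```

send_rows:
  series:
    - [[0,-1,0],0,1]
    - [[0,-0.5,0],0,1]
    - [[0,0,0],0,1]

```text
clock: 55.35
eef_pos: [526.2, 229.2, 174.5]
eef_rot: [-3.14, 0.0, 0.141]
wrist_force: [-5.5, 7.5, 4.0]
finger_gap: 44.7
finger_force: 50.0
```

send_rows:
  series:
    - [[0,-1,0],0,1]
    - [[0,-0.5,0],0,1]
    - [[0,0,0],0,1]

```text
clock: 55.65
eef_pos: [526.1, 228.9, 174.5]
eef_rot: [-3.138, -0.001, 0.142]
wrist_force: [-3.7, 19.6, 2.9]
finger_gap: 44.5
finger_force: 50.0
```

send_rows:
  series:
    - [[0,-0.8,0],0,1]
    - [[0,0,0],0,1]
    - [[0,0,0],0,1]

```text
clock: 55.95
eef_pos: [526.0, 228.8, 174.5]
eef_rot: [-3.137, -0.001, 0.142]
wrist_force: [-4.2, 25.6, 0.5]
finger_gap: 44.3
finger_force: 50.1
```

```bash
python3 bv.py
```

```text
[526.  228.8 174.5] [-4.2 25.6  0.5] 55.95
wrist jaw_top -1.2 78.8 94.0 0.66
wrist blank1 5.2 25.4 54.0 0.83
wrist blank1 4.6 47.5 51.0 0.74
wrist blank1 5.9 9.1 52.0 0.59
top jaw_top 3.2 31.9 58.0 0.23
top blank1 4.8 13.4 52.0 0.91
top blank1 4.3 31.1 56.0 0.88
top blank1 4.9 51.4 52.0 0.66
top blank1 0.6 4.2 -3.0 0.62
```

send_rows:
  series:
    - [[0,0,0],0,-1]
    - [[0,0,0],0,-1]
    - [[0,0,0],0,-1]
    - [[0,0,0],0,-1]
    - [[0,0,0],0,-1]
    - [[0,0,40],0,-1]
    - [[0,0,40],0,-1]
    - [[-15,-30,10],0,-1]
    - [[-15,-30,0],0,-1]
    - [[0,0,0],0,-1]

```text
clock: 57.25
eef_pos: [495.6, 163.7, 264.8]
eef_rot: [3.141, -0.0, 0.139]
wrist_force: [-0.6, -0.1, -0.6]
finger_gap: 94.1
finger_force: 0.0
```

```bash
python3 bv.py; python3 bl.py top; python3 - <<'E'
from h import *
p=camera("wrist");t=camera("top")
print([(w(d["point"],t).round().tolist(),d["confidence"]) for d in spot_point("tube",t)])
cv2.imwrite("pics/z.png",np.vstack([p["color"][0:290],cv2.resize(t["color"][160:310],None,fx=1,fy=1)]))
E
```

```text
[495.6 163.7 264.8] [-0.6 -0.1 -0.6] 57.25
wrist jaw_top -1.1 82.4 93.0 0.66
wrist blank1 7.9 49.0 51.0 0.76
wrist blank1 7.6 9.9 54.0 0.7
wrist blank1 4.2 31.1 54.0 0.57
wrist blank1 1.0 0.3 41.0 0.27
top jaw_top -0.8 81.8 91.0 0.76
top blank1 6.7 49.7 52.0 0.78
top blank1 4.7 33.5 56.0 0.59
[496.7 166.5 263.9] [-180.     0.     8.1] 57.55
top [([534.8, 199.3, 51.7], 0.84), ([537.7, 181.0, 54.0], 0.72)]
  mask 0.69 [540.4 210.1] [130.  24.] long axis 8.2
  mask 0.59 [542.2 379.3] [347. 139.] long axis 87.5
[([502.0, -534.0, -3.0], 0.78)]
```

View pics/z.png

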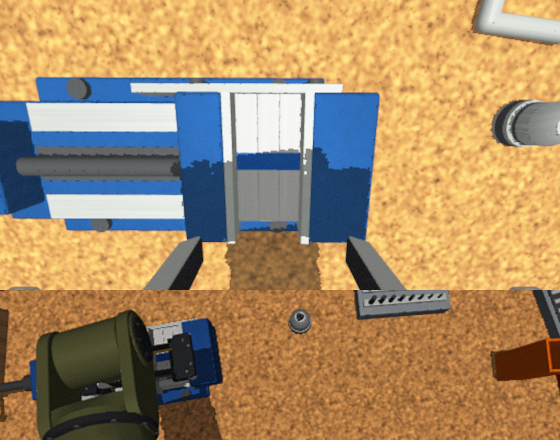

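The wrist view shows three blanks (235–302, 92–230) side by side between the jaws. Their ends are at the stop and their bands line up. The tube stands upright at (525,360) in the top view, so I am handing the job in.

```bash
python3 -c "
from cell import *
print(sign_off())"
```

```text
the job is handed in; nothing more can be done
None
```

I handed the job in at about 58 s on the clock; no verdict came back. All three blanks lay flat between the jaws with their ends at the stop, the moving jaw was pushed up to about 25 N against them, the empty tube stood upright on the bench, and the drill index, C-clamp and chuck were never touched.

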